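# Clamp the tube rack on the bench mixer

### The arm

A 6-joint arm with a two-finger parallel gripper is mounted at the origin on the work surface. World frame = base frame: x ahead of the robot, y to its left, z up, the work surface at z = 0. Lengths are in m, angles in rad, forces in N, time in s.
With the tool pointing down it reaches from about 0.25 to 0.725 m from the base axis. Payload 4 kg.
Tool frame: the origin (TCP) lies midway between the tips of the shut fingers; the grasp point (between the pads) lies pinch_z behind it (pinch_z is the distance from the TCP to the grasp point, in m); z points along the fingers, y is the direction in which the jaws open and shut (so a half turn about z gives the same grasp; the last joint's range is limited). The gripper opens to 85 mm and grips with 20 to 120 N. Pads are 22 mm wide; open, the fingers measure 114 mm over their backs; the gripper's body (76 mm by 85 mm) begins 54 mm behind the grasp point. The pads swing forward as they close: fully open they stand 13 mm farther back than shut.
Start: joints at [-1.102, 0.241, 0.005, 1.335, 0, 1.571], TCP at [0.226, -0.446, 0.206] pointing down, gripper open.
Joint ranges: [-2.72, 2.72], [-1.05, 1.87], [-1.09, 1.28], [-1.99, 2.15], [-1.42, 1.44], [-3.14, 3.14]. Speed limits (rad/s): [2.79, 2.79, 3.14, 3.14, 3.14, 3.14].

### API

Orientations are given as a unit quaternion [x, y, z, w].
In Python, from workcell import * gives the robot as it stands.
- The arm moves only by the tool move_arm, never from a script. Its argument "motion" is a list of rows, each a list of 3 entries, a list of its own where there are three numbers: the finger opening in mm, from 0 to 85.4, then the shift along the tool's x, y, z in units of 50 mm (1.0 is 50 mm), then the turn about the tool's z in units of 6 degrees (1.0 is 6 degrees). In form: [[claw, [dx, dy, dz], roll], ...]. A call has exactly 10 rows; each row is the pose to reach, as a shift and turn from the pose commanded when the call began, along the tool's axes at that moment; what a row does not reach only later rows make up. A row lasts 1/10 s, in which the tool goes at most 50 mm and 8.59 degrees, less where a joint would pass 70% of its speed; a pose out of reach is approached as far as the arm can. A call with a gripper value outside its range is refused whole. The fingers move at their own pace and stop on an object; the grip force is fixed at half the most. Time passes only in rows, so rows that repeat a pose let the fingers close, or fill a call up. It gives the time, the measured TCP pose, the force and the opening at its end, in the units of the state.
- get_obs(): the state, without advancing time (a new reading comes with each control period).
- camera(name): name is "scene" or "top" or "wrist"; returns a dict with "color" (420x560x3 uint8, red, green, blue), "fx", "fy", "cx", "cy" (pixels), "rvec" (rotation vector, rad) and "tvec" (3), from world to camera coordinates, as OpenCV has them; the wrist camera has in their place "mount" (4x4, takes a point from camera to tool coordinates, whose origin is the TCP and whose axes are the flange's). Camera axes: x right, y down, z forward; pixel columns grow to the right and rows downward; lengths in m; the calibration is good to about 2 mm. A picture is of the moment at which its call begins: read the wrist's pose just before it. There is no depth.
- job_done(): hands the job in, once; it reports no verdict.
The state is a dict: "clock": time; "joint_pos": joint angles; "joint_vel": joint speeds; "tau": joint torques, N m; "eef_pos": TCP position; "tool_rot": TCP orientation; "ft_force": force on the tool from outside, world axes, zero at the start; "ft_torque": the same for the moment, N m; "grip_width": finger opening in m.
Only numpy, scipy, OpenCV 4.12 (cv2) and the standard library are available. Lean on these libraries where they do the work, as an engineer would, in place of code of your own. Each camera call takes 0.05 s, during which the arm holds its last target.

### The job

Clamp the green tube rack onto the bench mixer: with the back or side of a finger, push the orange knob to swing the steel strap fully across the top of the rack, then push the red cam lever all the way down. Push gently and only push: do not pick up or lift the rack or anything else, leave the things standing around the mixer where they are, and finish clear of everything.

Things in the scene. Friction and masses are not known exactly. Their poses are not given: they have to be found in the camera images.
- mixer: White bench mixer, fixed, 170 (its x) x 250 (its y) x 55 mm high; origin at the centre of its underside, on the table, z up. The rack sits on its deck (55 mm high) in a tray with an 8 mm high rim. A steel post (18 mm across) at mixer (0, -100) mm carries the strap; an aluminium catch post at (0, 108) mm carries the cam lever. Control panel on its -x side.
- rack: Green tube rack with coloured screw caps, 84 x 124 x 35 mm, loose in the mixer's tray (0.4 kg); origin at the centre of its underside, 55 mm above the table; cap tops are 56 mm above its origin (111 mm above the table).
- strap (a joint): Angle of the steel strap about the vertical axis at strap_pivot: 0 = closed, across the rack along the mixer's +y, at a hard stop; grows counter-clockwise seen from above (1.57: points to mixer -x); range 0 to 1.75, starts 1.0 to 1.7. Bar 22 mm wide, reaching 190 mm from the pivot, 115 to 120 mm above the table. Swings level, stays where left, needs about 0.6 N at the knob.
- strap_knob (a point): Centre of the top of the orange knob on the strap, an upright cylinder 22 mm across and 30 mm high (from 120 to 150 mm above the table), 100 mm from the strap's pivot.
- strap_pivot (a point): Point on the strap's vertical pivot axis at the height of the strap's top (120 mm above the table), at mixer (0, -100) mm; a dark nut 14 mm across stands 6 mm above it.
- lever (a joint): Angle of the red cam lever about the horizontal axis at lever_pivot (parallel to the mixer's x): 0 = standing straight up, growing as it goes over outward, to the mixer's +y, and down; 1.5 = fully down, nearly level, at a hard stop. Starts at 0 to 0.3. It stays where it is left and takes 3 to 4 N at the red paddle. Down, its cam bears on the closed strap's tip.
- lever_pivot (a point): Middle of the lever's pivot pin, at mixer (0, 90) mm, 135.5 mm above the table, between two small cheeks (31 mm wide over all, 80 to 116 mm along mixer y, tops at 143.5 mm) on the catch post (34 x 16 mm, top at 121 mm). The strap's closed tip lies under the cheeks.
- lever_tip (a point): Middle of the end of the lever, 76 mm from its pivot. The lever is a straight bar 8 mm thick; its red paddle, 24 mm wide (along the mixer's x), covers 34 to 76 mm from the pivot.
- reagent: Amber reagent bottle, 44 mm across, 85 mm tall, standing by the mixer, origin under its centre. Leave alone.
- tube: Single clear tube with blue cap, 21 mm across, 59 mm tall, standing by the mixer, origin under its centre. Leave alone.
- jar: Jar with red cap, 48 mm across, 55 mm tall, standing by the mixer, origin under its centre. Leave alone.
- tipbox: White and red pipette tip box with clear lid standing open on its +y side, 88 x 128 mm, 65 mm tall, lid to about 145 mm; origin under the box's centre. Leave alone.
Mind the look-alikes: they are no part of the job. Of the things like the rack, leave any that is black or blue; of the rest the larger one is meant.

How it is judged:
On the way, in this order (a step that is already met when the one before it is completed fails the run):
1. the strap is swung across the rack while the lever is still up (value of joint strap below 0.07 rad and value of joint lever below 0.7 rad), for 0.1 s.
2. the cam lever is pushed fully down on the closed strap (value of joint strap below 0.07 rad and value of joint lever above 1.38 rad), for 0.2 s.
At the end, for the whole second after the job is handed in: The strap is across the rack within 0.07 rad of its stop, the lever is down past 1.38 rad of its 1.5, and the rack rests in its tray within 6 mm of where it was (all of step 2 and z of rack in the frame of mixer below 0.058 m and linear speed of rack below 0.02 m/s and distance of rack from where it was at the start of the episode below 0.006 m); the robot touches nothing.
It fails at once if the lever is pushed down while the strap is not yet across the rack (value of joint lever above 0.7 rad and value of joint strap above 0.15 rad).
It fails at once if the tube rack is lifted or pushed out of the mixer's tray (8 mm) (z of rack in the frame of mixer above 0.063 m or distance of rack from where it was at the start of the episode above 0.008 m).
It fails at once if the mixer, its strap or its lever is pressed or squeezed harder than 40 N (contact force between the fingers and mixer above 40 N).
It fails at once if the strap or lever is slammed (faster than 5 rad/s for the strap, 8 rad/s for the lever) (velocity of joint strap below -5 rad/s or velocity of joint lever above 8 rad/s).
It fails at once if the bottle, the loose tube, the jar or the tip box is lifted, tipped (20 degrees) or moved more than 15 mm (distance of any of reagent, tube, jar, tipbox from where it was at the start of the episode above 0.015 m or angle between any of reagent, tube, jar, tipbox's own z axis and vertical above 0.35 rad).
It also fails if it takes over 48 s, if anything falls off the work surface, if the arm or the gripper's body presses on something with over 40 N, if the wrist force passes 120 N, or if a joint passes its speed limit or range.

## Working session

There is one attempt and no reset: what is moved stays moved. The work goes in short steps, Python scripts to look and compute and a tool call to move; the robot and the scene stay as the last step left them, time stands still between calls to the robot, and variables do not carry over. Pictures are saved under pics/ and viewed, and the job is handed in when it is done.

Besides the shell and the picture viewer there is one more tool, called after "Request:" as name(argument=value, ...), one argument or row to a line, values as JSON. move_arm: Moves the arm, as the interface text tells. Its arguments: {"type":"object","properties":{"motion":{"type":"array","items":{"type":"array"}}},"required":["motion"]}

```bash
mkdir -p pics; python3 - <<'E'
from workcell import *
import cv2
o=get_obs(); print({k:(o[k]) for k in ("clock","eef_pos","tool_rot","ft_force","grip_width")})
try: print(pinch_z)
except Exception as e: print(e)
for n in ("scene","top","wrist"):
    c=camera(n); cv2.imwrite(f"pics/{n}0.png",cv2.cvtColor(c["color"],cv2.COLOR_RGB2BGR))
    print(n,{k:c[k] for k in c if k!="color"})
E
```

```text
{'clock': 0.0, 'eef_pos': array([ 0.22560015, -0.44547852,  0.20532475]), 'tool_rot': array([ 9.72650831e-01,  2.32269960e-01, -2.53666646e-04, -9.80828287e-04]), 'ft_force': array([0.04844341, 0.91694175, 0.19286853]), 'grip_width': 0.0853633620235395}
0.0187
scene {'fx': 511.1394303931198, 'fy': 511.1394303931198, 'cx': 277.4364335068022, 'cy': 206.2282778545745, 'rvec': array([ 1.54076867,  1.74160314, -0.96713088]), 'tvec': array([-0.03912096, -0.22240731,  1.62053263])}
top {'fx': 488.3850422596857, 'fy': 488.3850422596857, 'cx': 282.3961888843697, 'cy': 207.93848978428065, 'rvec': array([ 2.05585564, -2.16975023,  0.23707526]), 'tvec': array([0.12939376, 0.62054683, 1.19485651])}
wrist {'fx': 296.7032697834283, 'fy': 296.7032697834283, 'cx': 281.4302721427043, 'cy': 205.55792929623092, 'mount': array([[-1.23805668e-04, -9.61256923e-01, -2.75653974e-01,
         6.98373914e-02],
       [ 9.99999980e-01, -1.62410004e-04,  1.17219698e-04,
        -1.11507339e-04],
       [-1.57447209e-04, -2.75653954e-01,  9.61256923e-01,
        -1.68525413e-01],
       [ 0.00000000e+00,  0.00000000e+00,  0.00000000e+00,
         1.00000000e+00]])}
```

View pics/scene0.png

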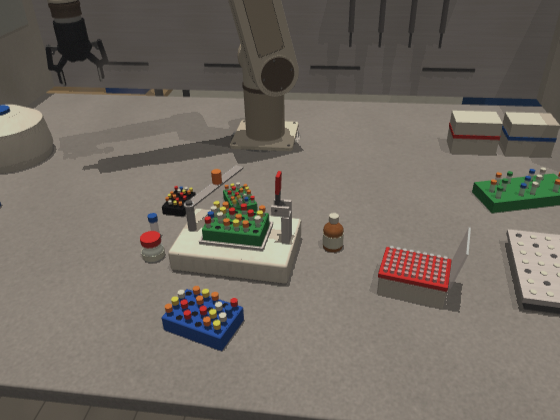

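View pics/top0.png

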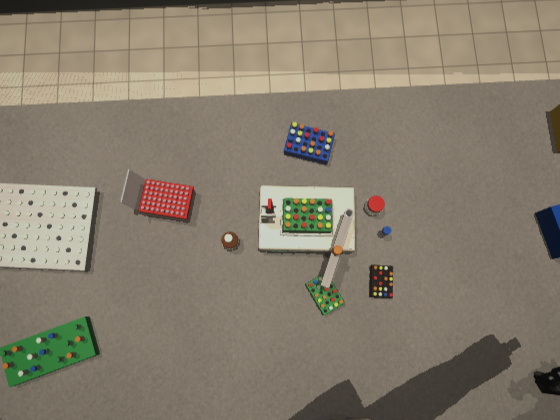

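View pics/wrist0.png

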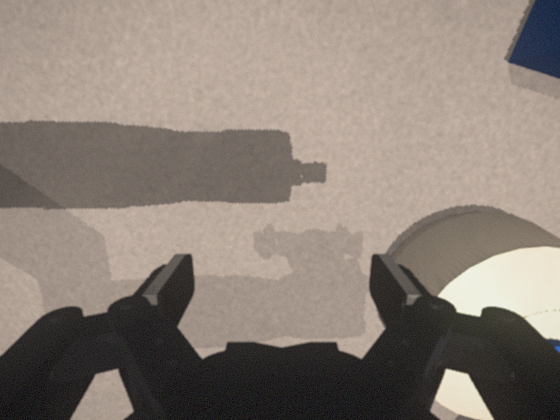

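```bash
cat > h.py <<'E'
from workcell import *
import cv2, numpy as np
from scipy.spatial.transform import Rotation as R
def ray(c,uv):
    Rm=cv2.Rodrigues(c["rvec"])[0]; t=np.array(c["tvec"])
    d=np.array([(uv[0]-c["cx"])/c["fx"],(uv[1]-c["cy"])/c["fy"],1.])
    return -Rm.T@t, Rm.T@d
def onz(c,uv,z):
    o,d=ray(c,uv); return o+d*(z-o[2])/d[2]
def proj(c,p):
    Rm=cv2.Rodrigues(c["rvec"])[0]; q=Rm@np.array(p)+c["tvec"]
    return np.array([c["cx"]+c["fx"]*q[0]/q[2],c["cy"]+c["fy"]*q[1]/q[2]])
def crop(c,x0,y0,x1,y1,s,fn):
    im=cv2.cvtColor(c["color"],cv2.COLOR_RGB2BGR)[y0:y1,x0:x1]
    cv2.imwrite(fn,cv2.resize(im,None,fx=s,fy=s,interpolation=cv2.INTER_CUBIC))
E
python3 - <<'E'
from h import *
c=camera("top"); crop(c,210,165,410,315,4,"pics/topc.png")
c=camera("scene"); crop(c,130,150,350,300,3.6,"pics/scc.png")
E
```

```text
(no output)
```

View pics/topc.png

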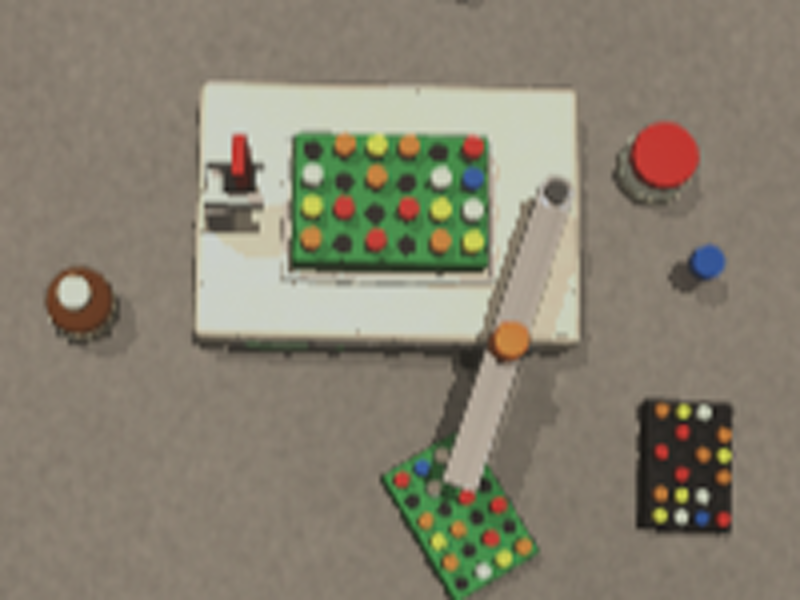

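View pics/scc.png

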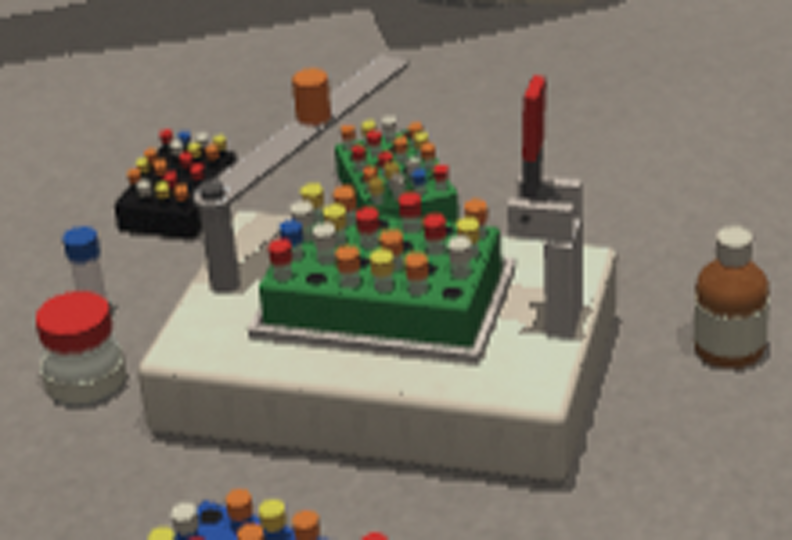

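```bash
python3 - <<'E'
from h import *
c=camera("top"); s=camera("scene")
P=lambda u,v:((u+.5)/4+210-.5,(v+.5)/4+165-.5)
S=lambda u,v:((u+.5)/3.6+130-.5,(v+.5)/3.6+150-.5)
def tri(a,b):
    o1,d1=ray(c,a);o2,d2=ray(s,b)
    A=np.stack([d1,-d2],1);k=np.linalg.lstsq(A,o2-o1,rcond=None)[0]
    p,q=o1+d1*k[0],o2+d2*k[1]; return (p+q)/2,np.linalg.norm(p-q)
print("cam",ray(c,(282,208))[0],ray(s,(0,0))[0])
hsv=cv2.cvtColor(c["color"],cv2.COLOR_RGB2HSV)
sub=hsv[240:262,325:350]; m=((sub[...,0]>7)&(sub[...,0]<20)&(sub[...,1]>170)&(sub[...,2]>120))
ys,xs=np.nonzero(m); print("knob px",xs.mean()+325,ys.mean()+240,m.sum())
k=onz(c,P(512,340),.15); n=onz(c,P(557,186),.126); tip=onz(c,P(463,482),.12)
print("knob",k,"nut",n,"tip",tip, np.linalg.norm((k-n)[:2]),np.linalg.norm((tip-n)[:2]))
print("tri knob",tri(P(512,340),S(311,76)),"nut",tri(P(557,186),S(213,187)))
for nm,p in dict(c_ul=(203,83),c_ur=(577,90),c_lr=(580,336),c_ll=(196,333)).items(): print(nm,onz(c,P(*p),.055))
print("scene corners fl",onz(s,S(145,373),.055),"fr",onz(s,S(567,415),.055),"br",onz(s,S(615,252),.055))
print("levertip tri",tri(P(240,137),S(536,78)))
for nm,p,z in [("jar",(665,155),.055),("tube",(708,262),.059),("reag",(74,292),.085)]: print(nm,onz(c,P(*p),z))
E
```

```text
cam [0.36040488 0.11597747 1.29852253] [1.45935854 0.25210921 0.69558252]
knob px 337.5882352941176 249.5 34
knob [ 0.50085824 -0.02773068  0.15      ] nut [ 0.5969837  -0.06575446  0.126     ] tip [0.42116006 0.00441319 0.12      ] 0.10337268056385902 0.1893078140644937
tri knob (array([ 0.50065546, -0.02694444,  0.15032167]), np.float64(0.001510977981131183)) nut (array([ 0.59629906, -0.06442597,  0.1280686 ]), np.float64(0.0020452524258967064))
c_ul [0.6927626  0.15015032 0.055     ]
c_ur [ 0.67493731 -0.09527103  0.055     ]
c_lr [ 0.5126994 -0.0833135  0.055    ]
c_ll [0.52783977 0.16203379 0.055     ]
scene corners fl [ 0.67972611 -0.08782349  0.055     ] fr [0.69087403 0.15314719 0.055     ] br [0.53299999 0.16401292 0.055     ]
levertip tri (array([0.61550971, 0.12784287, 0.22074151]), np.float64(0.003559862061057084))
jar [ 0.62816784 -0.14897333  0.055     ]
tube [ 0.5554891  -0.16908252  0.059     ]
reag [0.55373325 0.23615244 0.085     ]
```

Request:
move_arm(
  motion=[
    [0, [0.3, -0.2, 0], 0.5],
    [0, [0.8, -0.5, 0], 1.5],
    [0, [1.4, -0.9, 0], 2.5],
    [0, [2.0, -1.3, 0], 3.6],
    [0, [2.7, -1.7, 0], 4.8],
    [0, [3.4, -2.1, 0], 6.0],
    [0, [4.0, -2.5, 0], 7.2],
    [0, [4.5, -2.8, 0], 8.4],
    [0, [4.8, -3.0, 0], 9.4],
    [0, [5.0, -3.1, 0], 10.0],
  ],
)

```text
clock: 1.35
eef_pos: [0.3673, -0.2135, 0.2063]
tool_rot: [0.964, -0.267, 0.003, -0.01]
ft_force: [0.3, -0.2, 0.2]
grip_width: 0.0
```

```bash
cat >> h.py <<'E'
C=np.array([.6035,.0345]); psi=-.067; Y=np.array([-np.sin(psi),np.cos(psi)]); X=np.array([np.cos(psi),np.sin(psi)])
def to(tgt,o=None):
    o=o or get_obs(); r=R.from_quat(o["tool_rot"]).as_matrix()
    return (r.T@(np.array(tgt)-o["eef_pos"])/.05).round(2)
def st():
    o=get_obs(); r=R.from_quat(o["tool_rot"]).as_matrix()
    print(round(o["clock"],2),o["eef_pos"].round(4),"xang",np.degrees(np.arctan2(r[1,0],r[0,0])).round(1),"zax",r[:,2].round(3),"F",o["ft_force"].round(2),"g",round(o["grip_width"],4),"q",o["joint_pos"].round(2)); return o
E
python3 - <<'E'
from h import *
o=st(); print(to([.466,-.049,.2],o))
E
```

```text
1.35 [ 0.3673 -0.2135  0.2063] xang -31.0 zax [ 0.011  0.019 -1.   ] F [ 0.34 -0.16  0.17] g 0.0 q [-0.54  0.09 -0.18  1.3   0.02  3.14]
[-0.   -3.83  0.21]
```

Request:
move_arm(
  motion=[
    [0, [0, -0.3, 0], -0.7],
    [0, [0, -0.8, 0], -1.9],
    [0, [0, -1.4, 0], -3.2],
    [0, [0, -2.0, 0], -4.6],
    [0, [0, -2.6, 0], -6.0],
    [0, [0, -3.1, 0], -7.4],
    [0, [0, -3.5, 0], -8.7],
    [0, [0, -3.7, 0], -9.8],
    [0, [0, -3.8, 0], -10.5],
    [0, [0, -3.8, 0], -10.5],
  ],
)

```text
clock: 2.35
eef_pos: [0.4652, -0.0532, 0.21]
tool_rot: [0.962, 0.273, 0.007, -0.007]
ft_force: [-0.7, 0.2, -0.1]
grip_width: -0.0001
```

```bash
python3 - <<'E'
from h import *
o=st(); print(to([.467,-.049,.130],o))
c=camera("top"); crop(c,210,165,410,315,4,"pics/t2.png")
c=camera("wrist"); cv2.imwrite("pics/w2.png",c["color"][...,::-1])
E
```

```text
2.35 [ 0.4652 -0.0532  0.21  ] xang 31.7 zax [ 0.01   0.018 -1.   ] F [-0.7   0.18 -0.08] g -0.0001 q [-0.13  0.17 -0.08  1.32  0.02  2.46]
[ 0.05 -0.04  1.6 ]
```

View pics/w2.png

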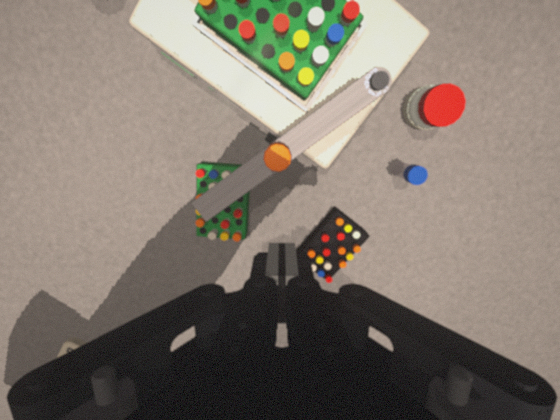

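```bash
cat >> h.py <<'E'
def wz(c,o,uv,z):
    d=np.array([(uv[0]-c["cx"])/c["fx"],(uv[1]-c["cy"])/c["fy"],1.]); r=R.from_quat(o["tool_rot"]).as_matrix()
    M=c["mount"]; p0=o["eef_pos"]+r@M[:3,3]; d=r@M[:3,:3]@d
    return p0+d*(z-p0[2])/d[2]
E
python3 - <<'E'
from h import *
o=get_obs(); c=camera("wrist")
print("knob",wz(c,o,(278,156),.15),"nut",wz(c,o,(379,78),.126),"mixer corner",wz(c,o,(325,168),.055),wz(c,o,(429,36),.055),"jar",wz(c,o,(444,104),.055))
E
```

```text
knob [ 0.50114404 -0.02771558  0.15      ] nut [ 0.59304582 -0.06480143  0.126     ] mixer corner [ 0.50812616 -0.08141925  0.055     ] [ 0.66907346 -0.09619608  0.055     ] jar [ 0.62755289 -0.14923866  0.055     ]
```

Request:
move_arm(
  motion=[
    [0, [0, 0, 0.1], 0],
    [0, [0, 0, 0.3], 0],
    [0, [0, 0, 0.6], 0],
    [0, [0, 0, 0.9], 0],
    [0, [0, 0, 1.2], 0],
    [0, [0, 0, 1.4], 0],
    [0, [0.05, 0, 1.52], 0],
    [0, [0.05, 0, 1.6], 0],
    [0, [0.05, 0, 1.6], 0],
    [0, [0.05, 0, 1.6], 0],
  ],
)

```text
clock: 3.5
eef_pos: [0.4682, -0.0512, 0.1305]
tool_rot: [0.962, 0.272, 0.008, -0.007]
ft_force: [0.0, 0.0, 0.5]
grip_width: 0.0002
```

```bash
python3 - <<'E'
from h import *
o=st()
c=camera("scene"); crop(c,130,130,350,280,3.6,"pics/s3.png")
c=camera("wrist"); cv2.imwrite("pics/w3.png",c["color"][...,::-1])
# path
P=np.array([.5955,-.0652]); n=np.array([np.cos(np.radians(31.7)),np.sin(np.radians(31.7))])
for th in np.arange(1.26,-.01,-.1):
    ph=th+psi; k=P+.1*np.array([-np.sin(ph),np.cos(ph)]); f=k-.022*n
    print(round(th,2),f.round(4),to([*f,o["eef_pos"][2]],o))
E
```

```text
3.5 [ 0.4682 -0.0512  0.1305] xang 31.6 zax [ 0.011  0.017 -1.   ] F [0.05 0.   0.48] g 0.0002 q [-0.12  0.23 -0.22  1.12  0.02  2.47]
1.26 [ 0.4838 -0.0399] [ 0.38 -0.03  0.01]
1.16 [ 0.488  -0.0308] [ 0.55 -0.14  0.01]
1.06 [ 0.493  -0.0221] [ 0.73 -0.24  0.02]
0.96 [ 0.4989 -0.0141] [ 0.91 -0.31  0.02]
0.86 [ 0.5055 -0.0066] [ 1.1  -0.37  0.02]
0.76 [5.129e-01 2.000e-04] [ 1.3  -0.41  0.03]
0.66 [0.5209 0.0062] [ 1.5  -0.43  0.03]
0.56 [0.5295 0.0113] [ 1.7  -0.42  0.04]
0.46 [0.5385 0.0156] [ 1.9  -0.4   0.04]
0.36 [0.5479 0.019 ] [ 2.09 -0.36  0.04]
0.26 [0.5576 0.0214] [ 2.28 -0.3   0.05]
0.16 [0.5675 0.0228] [ 2.47 -0.22  0.05]
0.06 [0.5775 0.0232] [ 2.64 -0.12  0.05]
```

View pics/s3.png

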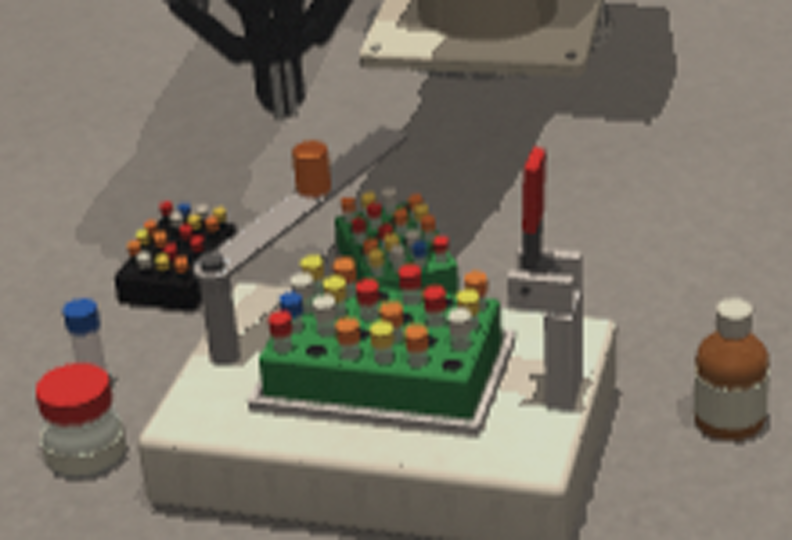

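View pics/w3.png

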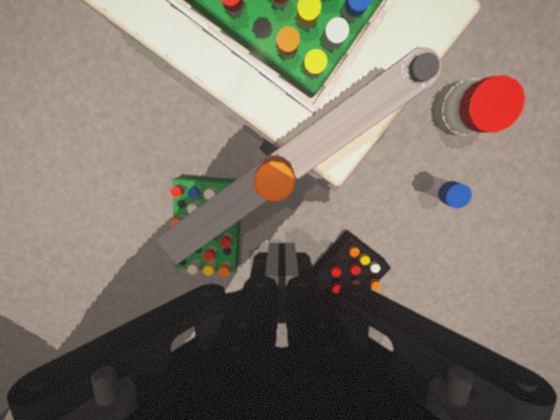

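Request:
move_arm(
  motion=[
    [0, [0.15, -0.02, 0], 0],
    [0, [0.3, -0.03, 0], 0],
    [0, [0.42, -0.07, 0], 0],
    [0, [0.55, -0.14, 0.01], 0],
    [0, [0.68, -0.21, 0.01], 0],
    [0, [0.8, -0.27, 0.02], 0],
    [0, [0.93, -0.32, 0.02], 0],
    [0, [1.05, -0.35, 0.02], 0],
    [0, [1.1, -0.37, 0.02], 0],
    [0, [1.1, -0.37, 0.02], 0],
  ],
)

```text
clock: 4.6
eef_pos: [0.5053, -0.0063, 0.1303]
tool_rot: [0.962, 0.273, 0.007, -0.007]
ft_force: [0.1, 0.6, 0.4]
grip_width: -0.0
```

```bash
python3 - <<'E'
from h import *
o=st()
c=camera("top"); crop(c,210,165,410,315,4,"pics/t4.png")
c=camera("wrist"); cv2.imwrite("pics/w4.png",c["color"][...,::-1])
P=np.array([.5955,-.0652]); n=np.array([np.cos(np.radians(31.7)),np.sin(np.radians(31.7))])
for th in np.arange(.96,-.03,-.1):
    ph=th+psi; k=P+.1*np.array([-np.sin(ph),np.cos(ph)]); f=k-.022*n
    print(round(th,2),f.round(4),to([*f,o["eef_pos"][2]],o))
E
```

```text
4.6 [ 0.5053 -0.0063  0.1303] xang 31.6 zax [ 0.01   0.017 -1.   ] F [0.15 0.59 0.42] g -0.0 q [-0.02  0.29 -0.13  1.14  0.02  2.57]
0.96 [ 0.4989 -0.0141] [-0.19  0.07 -0.  ]
0.86 [ 0.5055 -0.0066] [ 0.    0.01 -0.  ]
0.76 [5.129e-01 2.000e-04] [ 0.2  -0.03  0.  ]
0.66 [0.5209 0.0062] [ 0.4  -0.05  0.01]
0.56 [0.5295 0.0113] [ 0.6  -0.05  0.01]
0.46 [0.5385 0.0156] [ 0.8  -0.02  0.01]
0.36 [0.5479 0.019 ] [0.99 0.02 0.02]
0.26 [0.5576 0.0214] [1.18 0.08 0.02]
0.16 [0.5675 0.0228] [1.36 0.16 0.02]
0.06 [0.5775 0.0232] [1.54 0.25 0.03]
```

View pics/w4.png

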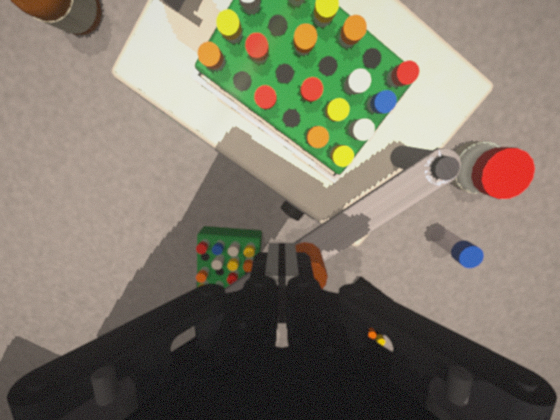

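View pics/t4.png

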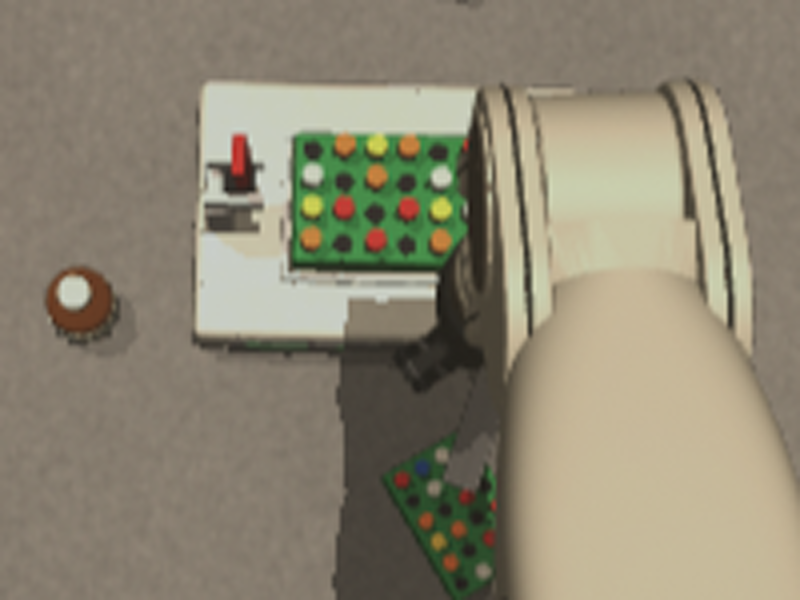

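```bash
python3 - <<'E'
from h import *
o=get_obs();c=camera("wrist"); print("nut",wz(c,o,(443,166),.126), "strap mid edge pts", wz(c,o,(415,170),.12),wz(c,o,(340,223),.12),"knob visible",wz(c,o,(316,258),.15))
c=camera("scene"); crop(c,130,110,350,260,3.6,"pics/s4.png")
E
```

```text
nut [ 0.59198593 -0.06354104  0.126     ] strap mid edge pts [ 0.58225231 -0.05385713  0.12      ] [ 0.53050442 -0.0344543   0.12      ] knob visible [ 0.51227244 -0.02447648  0.15      ]
```

View pics/s4.png

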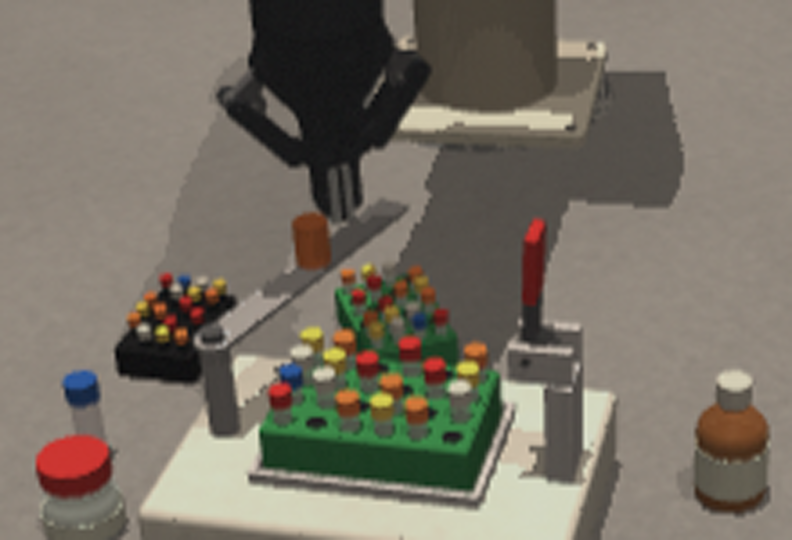

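```bash
python3 - <<'E'
from h import *
o=st();c=camera("scene")
for p in [o["eef_pos"],o["eef_pos"]+[0,0,.02],[.501,-.0277,.15],[.501,-.0277,.12]]:
    u=proj(c,p); print(p,u,((u-[130,110])*3.6).round(0))
w=camera("wrist"); 
def wp(p):
    r=R.from_quat(o["tool_rot"]).as_matrix(); q=r.T@(np.array(p)-o["eef_pos"]); M=w["mount"]; q=M[:3,:3].T@(q-M[:3,3]); return (w["cx"]+w["fx"]*q[0]/q[2],w["cy"]+w["fy"]*q[1]/q[2])
print("wrist tcp",wp(o["eef_pos"]),"knob",wp([.501,-.0277,.15]))
crop(w,200,170,380,320,4.4,"pics/w4c.png")
crop(c,190,110,270,200,6.5,"pics/s4c.png")
E
```

```text
4.8 [ 0.5048 -0.0068  0.1303] xang 31.6 zax [ 0.01   0.017 -1.   ] F [ 0.23 -0.69  0.14] g -0.0001 q [-0.02  0.29 -0.13  1.14  0.02  2.57]
[ 0.50481818 -0.00677641  0.13028542] [224.92731306 179.98199108] [342. 252.]
[ 0.50481818 -0.00677641  0.15028542] [224.21494462 172.08133328] [339. 223.]
[0.501, -0.0277, 0.15] [215.32520686 170.91194487] [307. 219.]
[0.501, -0.0277, 0.12] [216.51023975 182.66179425] [311. 262.]
wrist tcp (np.float64(281.6103765391239), np.float64(239.43826528858216)) knob (np.float64(309.6248216442106), np.float64(276.3750175816699))
```

View pics/w4c.png

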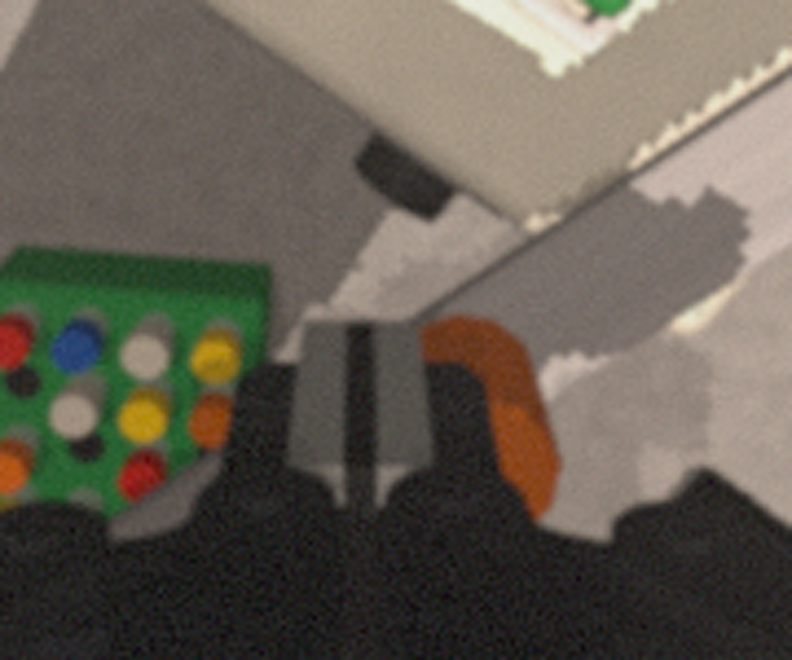

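View pics/s4c.png

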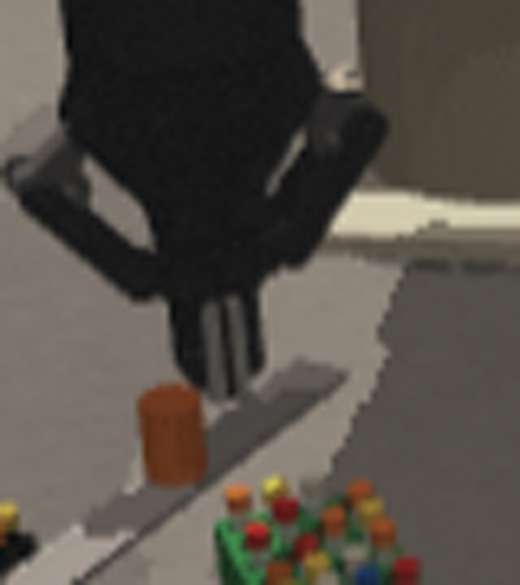

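```bash
python3 - <<'E'
from h import *
o=get_obs();c=camera("scene")
for t,uv in [((.4682,-.0512,.1305),(208.6,161.1)),((.5048,-.0068,.1303),(226.2,171.2))]:
    print(proj(c,t)); O,d=ray(c,uv)
    k=(t[0]-O[0])/d[0]; print(uv,"at tcp x:",O+d*k)
w=camera("wrist"); M=w["mount"]
r=R.from_quat(o["tool_rot"]).as_matrix()
for z in (0,-.01,-.02,-.03):
  for x in (.011,0.,):
    q=M[:3,:3].T@(np.array([x,0.008,z])-M[:3,3]); print(z,x,w["cx"]+w["fx"]*q[0]/q[2],w["cy"]+w["fy"]*q[1]/q[2])
E
```

```text
[209.40974218 170.9490632 ]
(208.6, 161.1) at tcp x: [ 0.4682     -0.05060733  0.1559097 ]
[224.9181774  179.97167051]
(226.2, 171.2) at tcp x: [ 0.5048     -0.00213957  0.15272627]
0 0.011 294.9293595565994 222.4095319161355
0 0.0 294.7056550576872 239.43602087210826
-0.01 0.011 295.70220543856226 228.22107058110657
-0.01 0.0 295.45231960132634 246.09841608443153
-0.02 0.011 296.5684979360508 234.7352960713723
-0.02 0.0 296.28757556215083 253.55130153596093
-0.03 0.011 297.5462758835473 242.08785429837678
-0.03 0.0 297.2281843028676 261.94423678942485
```

```bash
python3 - <<'E'
from h import *
o=st(); print(to([.481,-.0623,.155],o), to([.481,-.0623,.106],o))
E
```

```text
5.0 [ 0.5049 -0.0068  0.1304] xang 31.6 zax [ 0.01   0.018 -1.   ] F [ 0.88  0.06 -0.24] g -0.0001 q [-0.02  0.29 -0.13  1.14  0.02  2.57]
[-0.98  0.69 -0.52] [-1.    0.7   0.46]
```

Request:
move_arm(
  motion=[
    [0, [0, 0, -0.2], 0],
    [0, [0, 0, -0.5], -0.5],
    [0, [-0.2, 0.15, -0.55], -1.4],
    [0, [-0.5, 0.35, -0.55], -2.4],
    [0, [-0.8, 0.55, -0.55], -3.6],
    [0, [-0.98, 0.69, -0.4], -4.7],
    [0, [-1, 0.7, -0.1], -4.7],
    [0, [-1, 0.7, 0.2], -4.7],
    [0, [-1, 0.7, 0.4], -4.7],
    [0, [-1, 0.7, 0.46], -4.7],
  ],
)

```text
clock: 6.0
eef_pos: [0.4804, -0.0621, 0.1055]
tool_rot: [0.867, 0.498, 0.008, -0.005]
ft_force: [-0.4, 0.2, -0.1]
grip_width: -0.0002
```

```bash
python3 - <<'E'
from h import *
o=st()
c=camera("scene"); crop(c,170,110,290,220,5.4,"pics/s5.png"); print((proj(c,o["eef_pos"])-[170,110])*5.4)
c=camera("wrist"); cv2.imwrite("pics/w5.png",c["color"][...,::-1])
E
```

```text
6.0 [ 0.4804 -0.0621  0.1055] xang 59.8 zax [ 0.009  0.018 -1.   ] F [-0.45  0.17 -0.12] g -0.0002 q [-0.14  0.28 -0.22  1.07  0.02  1.96]
[186.32387284 393.52969281]
```

View pics/s5.png

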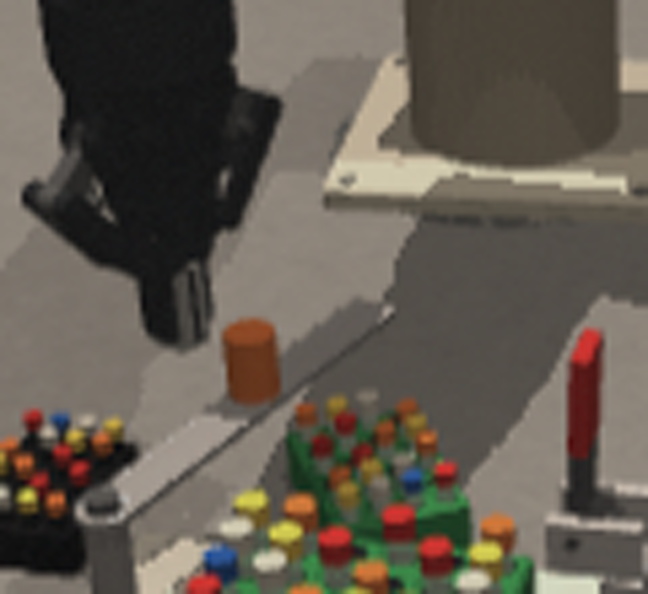

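View pics/w5.png

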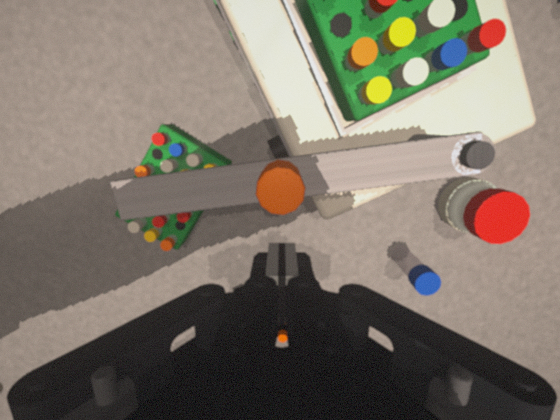

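```bash
cat > path.py <<'E'
from h import *
import sys
o=st(); r=R.from_quat(o["tool_rot"]).as_matrix(); xa=np.degrees(np.arctan2(r[1,0],r[0,0]))
off=float(sys.argv[1]); t0=float(sys.argv[2]); P=np.array([.5955,-.0652])
for th in np.arange(t0,-.05,-.1):
    a=15+45*th/1.26; n=np.array([np.cos(np.radians(a)),np.sin(np.radians(a))])
    ph=th+psi; k=P+.1*np.array([-np.sin(ph),np.cos(ph)]); f=k-off*n
    print(round(th,2),f.round(4),to([*f,.106],o),"roll",round((xa-a)/6,2))
E
python3 path.py .019 1.26
```

```text
6.1 [ 0.481  -0.0621  0.1061] xang 59.8 zax [ 0.01   0.018 -1.   ] F [ 0.64 -0.19  0.29] g -0.0001 q [-0.14  0.27 -0.22  1.07  0.02  1.96]
1.26 [ 0.4931 -0.0448] [0.42 0.04 0.01] roll -0.03
1.16 [ 0.4962 -0.035 ] [ 0.62 -0.01  0.01] roll 0.56
1.06 [ 0.5003 -0.0257] [ 0.82 -0.03  0.02] roll 1.16
0.96 [ 0.5052 -0.0169] [ 1.02 -0.04  0.02] roll 1.75
0.86 [ 0.511  -0.0086] [ 1.23 -0.02  0.03] roll 2.35
0.76 [ 0.5175 -0.001 ] [1.42 0.02 0.03] roll 2.95
0.66 [0.5248 0.0059] [1.61 0.07 0.03] roll 3.54
0.56 [0.5326 0.012 ] [1.8  0.15 0.04] roll 4.14
0.46 [0.541  0.0173] [1.97 0.24 0.04] roll 4.73
0.36 [0.5498 0.0217] [2.14 0.35 0.05] roll 5.33
0.26 [0.559  0.0251] [2.29 0.47 0.05] roll 5.92
0.16 [0.5684 0.0276] [2.43 0.61 0.05] roll 6.52
0.06 [0.578  0.0292] [2.55 0.76 0.05] roll 7.11
-0.04 [0.5877 0.0298] [2.66 0.92 0.06] roll 7.71
```

Request:
move_arm(
  motion=[
    [0, [0.1, 0, 0], 0],
    [0, [0.25, 0.02, 0], 0],
    [0, [0.4, 0.03, 0], 0],
    [0, [0.5, 0.02, 0], 0.25],
    [0, [0.62, 0, 0.01], 0.55],
    [0, [0.75, -0.02, 0.01], 0.95],
    [0, [0.88, -0.03, 0.02], 1.35],
    [0, [1.02, -0.03, 0.02], 1.75],
    [0, [1.14, -0.02, 0.02], 2.1],
    [0, [1.22, -0.02, 0.02], 2.35],
  ],
)

```text
clock: 7.1
eef_pos: [0.5114, -0.0082, 0.1065]
tool_rot: [0.922, 0.388, 0.008, -0.006]
ft_force: [-0.5, -0.3, -0.7]
grip_width: -0.0001
```

```bash
python3 path.py .019 .86; python3 - <<'E'
from h import *
c=camera("wrist"); cv2.imwrite("pics/w6.png",c["color"][...,::-1])
E
```

```text
7.1 [ 0.5114 -0.0082  0.1065] xang 45.7 zax [ 0.011  0.017 -1.   ] F [-0.45 -0.33 -0.72] g -0.0001 q [-0.03  0.32 -0.16  1.08  0.02  2.32]
0.86 [ 0.511  -0.0086] [-0.01  0.    0.01] roll -0.01
0.76 [ 0.5175 -0.001 ] [ 0.19 -0.01  0.01] roll 0.59
0.66 [0.5248 0.0059] [ 0.39 -0.01  0.02] roll 1.18
0.56 [0.5326 0.012 ] [0.58 0.02 0.02] roll 1.78
0.46 [0.541  0.0173] [0.78 0.07 0.02] roll 2.37
0.36 [0.5498 0.0217] [0.96 0.13 0.03] roll 2.97
0.26 [0.559  0.0251] [1.14 0.22 0.03] roll 3.57
0.16 [0.5684 0.0276] [1.31 0.32 0.03] roll 4.16
0.06 [0.578  0.0292] [1.46 0.43 0.04] roll 4.76
-0.04 [0.5877 0.0298] [1.61 0.56 0.04] roll 5.35
```

View pics/w6.png

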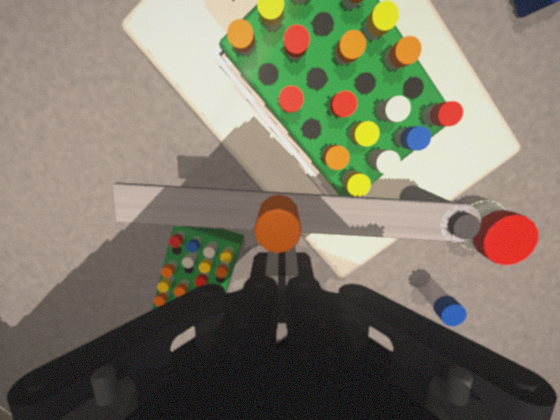

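Request:
move_arm(
  motion=[
    [0, [0.1, 0, 0], 0.3],
    [0, [0.22, -0.01, 0.01], 0.7],
    [0, [0.36, -0.01, 0.01], 1.1],
    [0, [0.5, 0.01, 0.02], 1.5],
    [0, [0.64, 0.04, 0.02], 1.95],
    [0, [0.78, 0.07, 0.02], 2.4],
    [0, [0.92, 0.12, 0.03], 2.85],
    [0, [1.05, 0.18, 0.03], 3.25],
    [0, [1.14, 0.22, 0.03], 3.6],
    [0, [1.2, 0.25, 0.03], 3.8],
  ],
)

```text
clock: 8.15
eef_pos: [0.5619, 0.0258, 0.1058]
tool_rot: [0.98, 0.199, 0.007, -0.008]
ft_force: [-0.3, -0.4, -0.0]
grip_width: 0.0001
```

```bash
python3 path.py .019 .36; python3 - <<'E'
from h import *
c=camera("wrist"); cv2.imwrite("pics/w7.png",c["color"][...,::-1])
c=camera("scene"); crop(c,130,110,350,260,3.6,"pics/s7.png")
E
```

```text
8.15 [0.5619 0.0258 0.1058] xang 22.9 zax [ 0.01   0.017 -1.   ] F [-0.25 -0.43 -0.  ] g 0.0001 q [ 0.04  0.42 -0.02  1.13  0.02  2.78]
0.36 [0.5498 0.0217] [-0.25 -0.02 -0.01] roll -0.83
0.26 [0.559  0.0251] [-0.06 -0.01 -0.  ] roll -0.23
0.16 [0.5684 0.0276] [ 0.13  0.02 -0.  ] roll 0.36
0.06 [0.578  0.0292] [0.32 0.06 0.  ] roll 0.96
-0.04 [0.5877 0.0298] [0.51 0.13 0.  ] roll 1.55
```

View pics/w7.png

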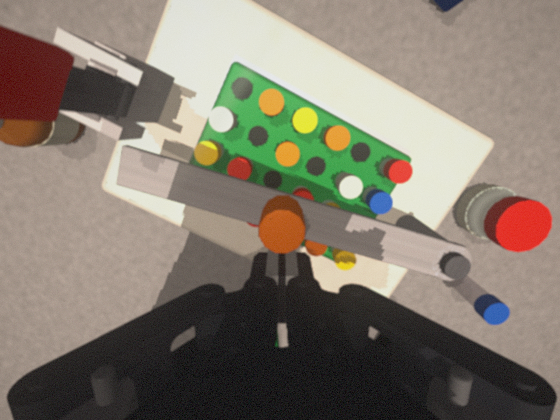

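View pics/s7.png

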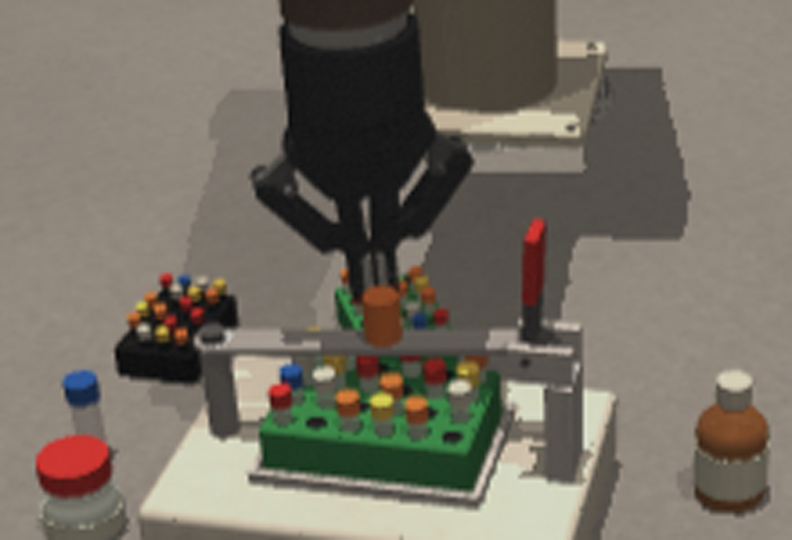

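Request:
move_arm(
  motion=[
    [0, [0.04, 0, 0], 0.1],
    [0, [0.08, 0.01, 0], 0.2],
    [0, [0.13, 0.02, 0], 0.35],
    [0, [0.18, 0.03, 0], 0.5],
    [0, [0.22, 0.04, 0], 0.65],
    [0, [0.26, 0.05, 0], 0.8],
    [0, [0.3, 0.06, 0], 0.9],
    [0, [0.34, 0.07, 0], 1.0],
    [0, [0.37, 0.08, 0], 1.1],
    [0, [0.38, 0.08, 0], 1.15],
  ],
)

```text
clock: 9.25
eef_pos: [0.5791, 0.0287, 0.1061]
tool_rot: [0.99, 0.139, 0.005, -0.008]
ft_force: [-6.4, -1.3, 4.0]
grip_width: 0.0001
```

```bash
python3 path.py .019 .06; python3 - <<'E'
from h import *
o=get_obs();c=camera("wrist"); cv2.imwrite("pics/w8.png",c["color"][...,::-1])
E
```

```text
9.25 [0.5791 0.0287 0.1061] xang 15.9 zax [ 0.007  0.017 -1.   ] F [-6.4  -1.26  3.95] g 0.0001 q [0.04 0.45 0.04 1.15 0.02 2.9 ]
0.06 [0.578  0.0292] [-0.02 -0.01  0.  ] roll -0.2
-0.04 [0.5877 0.0298] [0.17 0.03 0.  ] roll 0.4
```

View pics/w8.png

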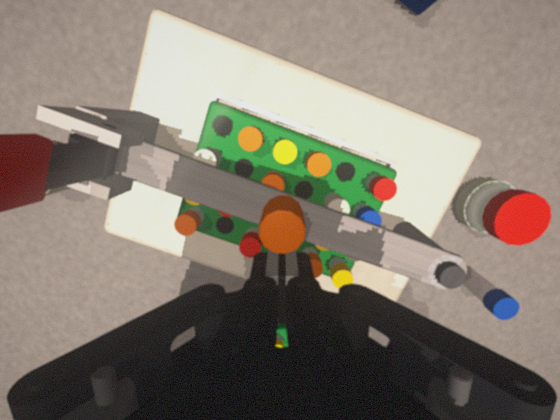

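```bash
python3 - <<'E'
from h import *
o=st();c=camera("wrist")
n=wz(c,o,(451,272),.126);k=wz(c,o,(283,212),.15)
a=wz(c,o,(399,231),.12);b=wz(c,o,(150,142),.12)
m1=wz(c,o,(156,11),.055);m2=wz(c,o,(480,141),.055)
f=lambda p,q:np.arctan2(-(q-p)[0],(q-p)[1])
print(n,k,"strap via edge",f(a,b),"mixer back edge",f(m2,m1),m1,m2)
print("nut-knob",f(n,k))
E
```

```text
9.3 [0.5791 0.0287 0.1061] xang 15.9 zax [ 0.007  0.017 -1.   ] F [-5.7  -0.42  3.1 ] g 0.0002 q [0.04 0.45 0.04 1.15 0.02 2.9 ]
[ 0.59457536 -0.06430028  0.126     ] [0.60885464 0.03592889 0.15      ] strap via edge -0.06901696404040088 mixer back edge -0.07590923143424932 [0.6904362  0.14698709 0.055     ] [ 0.67221768 -0.09255573  0.055     ]
nut-knob -0.14151400957227214
```

Request:
move_arm(
  motion=[
    [0, [-0.1, 0, 0], 0],
    [0, [-0.25, 0, 0], 0],
    [0, [-0.4, 0, 0], 0],
    [0, [-0.5, 0, -0.1], 0],
    [0, [-0.5, 0, -0.4], 0],
    [0, [-0.5, 0, -0.8], 0],
    [0, [-0.5, 0, -1.3], 0],
    [0, [-0.5, 0, -1.7], 0],
    [0, [-0.5, 0, -1.95], 0],
    [0, [-0.5, 0, -2.0], 0],
  ],
)

```text
clock: 10.35
eef_pos: [0.5568, 0.0203, 0.2084]
tool_rot: [0.99, 0.139, 0.009, -0.008]
ft_force: [0.1, -0.3, 0.3]
grip_width: -0.0001
```

```bash
python3 - <<'E'
from h import *
o=st()
Pv=C+.09*Y; print(Pv, "pre",to([*(Pv-.045*Y),.206],o))
c=camera("scene"); crop(c,130,110,350,260,3.6,"pics/s9.png")
c=camera("wrist"); cv2.imwrite("pics/w9.png",c["color"][...,::-1])
E
```

```text
10.35 [0.5568 0.0203 0.2084] xang 16.0 zax [ 0.015  0.018 -1.   ] F [ 0.13 -0.29  0.31] g -0.0001 q [0.03 0.34 0.15 1.36 0.02 2.89]
[0.60952549 0.12429807] pre [ 1.28 -0.86  0.08]
```

View pics/w9.png

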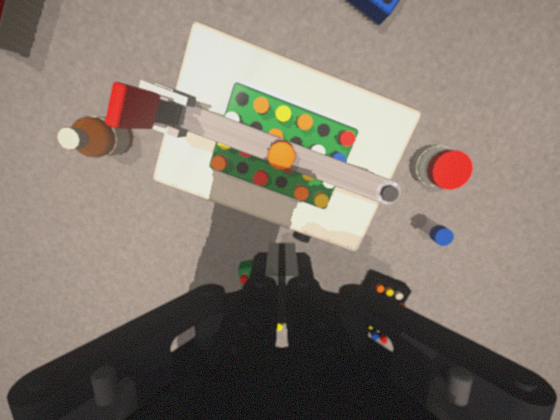

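View pics/s9.png

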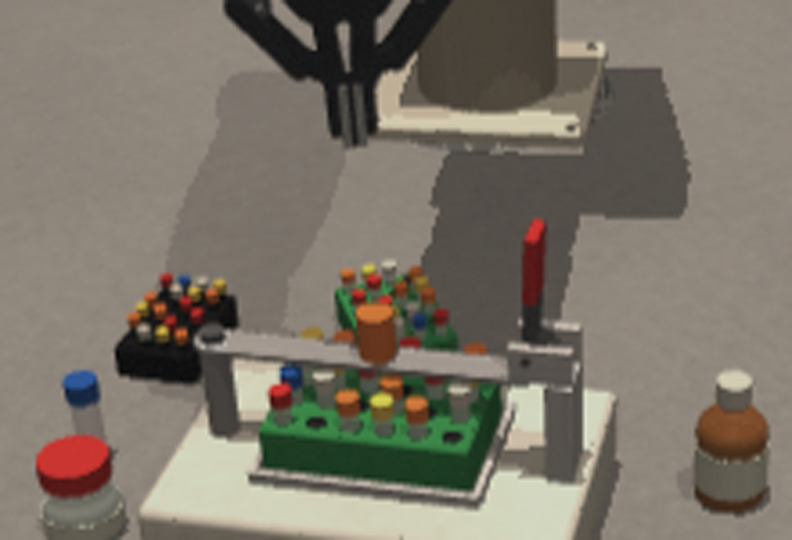

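```bash
python3 - <<'E'
from h import *
o=st();c=camera("wrist")
t=wz(c,o,(117,105),.211); print("tip",t)
r=t[:2]-C; print("in mixer",r@X,r@Y)
a=wz(c,o,(126,84),.211);b=wz(c,o,(119,128),.211); print([( (p[:2]-C)@X,(p[:2]-C)@Y) for p in (a,b)])
for uv in [(387,193)]: p=wz(c,o,uv,.126); print("nut mixer",(p[:2]-C)@X,(p[:2]-C)@Y)
p=wz(c,o,(282,153),.15); print("knob mixer",(p[:2]-C)@X,(p[:2]-C)@Y)
E
```

```text
10.45 [0.5558 0.0203 0.2064] xang 16.0 zax [ 0.012  0.018 -1.   ] F [-0.17 -0.16 -0.43] g 0.0004 q [0.03 0.34 0.14 1.36 0.02 2.89]
tip [0.60643925 0.12574969 0.211     ]
in mixer -0.0031764965314464363 0.09124174150221542
[(np.float64(0.008727584426990363), np.float64(0.08889622786603114)), (np.float64(-0.014517267957523443), np.float64(0.08781641579430112))]
nut mixer -0.005649273369585576 -0.09772880987751591
knob mixer -0.0023292390068217154 -0.00096348050967744
```

Request:
move_arm(
  motion=[
    [0, [0.1, -0.05, 0], -1.0],
    [0, [0.25, -0.15, 0], -2.4],
    [0, [0.45, -0.3, 0], -3.8],
    [0, [0.65, -0.45, 0], -5.2],
    [0, [0.85, -0.6, 0], -6.6],
    [0, [1.0, -0.7, 0], -8.0],
    [0, [1.12, -0.8, 0], -9.4],
    [0, [1.2, -0.85, 0], -10.8],
    [0, [1.25, -0.86, 0], -12.0],
    [0, [1.25, -0.86, 0], -13.0],
  ],
)

```text
clock: 11.5
eef_pos: [0.6034, 0.0791, 0.2056]
tool_rot: [0.68, 0.733, 0.009, -0.003]
ft_force: [-0.2, -0.6, -0.2]
grip_width: -0.0002
```

```bash
cat > lev.py <<'E'
from h import *
o=st(); Cc=C-.0015*X; Pv=Cc+.09*Y; zo=.022; hx=.011
r=o["eef_pos"][:2]-Cc; print("tcp in mixer",r@X,r@Y)
print("pre",to([*(Pv-.04*Y),.163],o))
for a in [0,.2,.4,.6,.8,1.,1.1,1.2,1.3,1.4,1.5]:
    rr=.05+.01*a/1.5
    y=rr*np.sin(a)-.004*np.cos(a)-hx; z=.1355+rr*np.cos(a)+.004*np.sin(a)
    print(a,to([*(Pv+y*Y),z-zo],o), round(z-zo,4))
E
python3 lev.py
```

```text
11.5 [0.6034 0.0791 0.2056] xang 94.3 zax [ 0.008  0.017 -1.   ] F [-0.23 -0.65 -0.16] g -0.0002 q [0.12 0.45 0.31 1.42 0.02 1.62]
tcp in mixer -0.0015964075498001243 0.044541426874494715
pre [0.09 0.04 0.85]
0 [0.58 0.11 0.85] 0.1635
0.2 [0.79 0.14 0.83] 0.1646
0.4 [1.   0.17 0.86] 0.1636
0.6 [1.2  0.2  0.93] 0.1603
0.8 [1.39 0.22 1.04] 0.1549
1.0 [1.56 0.25 1.19] 0.1475
1.1 [1.63 0.26 1.28] 0.1431
1.2 [1.7  0.27 1.38] 0.1382
1.3 [1.75 0.27 1.48] 0.133
1.4 [1.8  0.28 1.59] 0.1275
1.5 [1.83 0.28 1.71] 0.1217
```

Request:
move_arm(
  motion=[
    [0, [0.03, 0.01, 0.05], 0.2],
    [0, [0.06, 0.02, 0.15], 0.5],
    [0, [0.09, 0.04, 0.3], 0.8],
    [0, [0.09, 0.04, 0.45], 1.1],
    [0, [0.09, 0.04, 0.6], 1.4],
    [0, [0.09, 0.04, 0.72], 1.4],
    [0, [0.09, 0.04, 0.8], 1.4],
    [0, [0.09, 0.04, 0.84], 1.4],
    [0, [0.09, 0.04, 0.85], 1.4],
    [0, [0.09, 0.04, 0.85], 1.4],
  ],
)

```text
clock: 12.5
eef_pos: [0.6062, 0.0843, 0.1651]
tool_rot: [0.734, 0.679, 0.01, -0.003]
ft_force: [0.0, -0.1, 0.3]
grip_width: 0.0001
```

```bash
python3 lev.py; python3 - <<'E'
from h import *
c=camera("scene"); crop(c,170,90,330,230,4.2,"pics/s10.png")
c=camera("wrist"); cv2.imwrite("pics/w10.png",c["color"][...,::-1])
E
```

```text
12.5 [0.6062 0.0843 0.1651] xang 85.6 zax [ 0.011  0.018 -1.   ] F [ 0.04 -0.08  0.3 ] g 0.0001 q [0.13 0.47 0.23 1.32 0.02 1.78]
tcp in mixer 0.0008179008327641654 0.04985715524690462
pre [ 0.   -0.02  0.04]
0 [ 0.5  -0.02  0.04] 0.1635
0.2 [ 0.71 -0.02  0.02] 0.1646
0.4 [ 0.92 -0.03  0.05] 0.1636
0.6 [ 1.12 -0.03  0.12] 0.1603
0.8 [ 1.32 -0.03  0.23] 0.1549
1.0 [ 1.49 -0.03  0.38] 0.1475
1.1 [ 1.56 -0.04  0.47] 0.1431
1.2 [ 1.62 -0.04  0.57] 0.1382
1.3 [ 1.68 -0.04  0.67] 0.133
1.4 [ 1.72 -0.04  0.78] 0.1275
1.5 [ 1.76 -0.04  0.9 ] 0.1217
```

View pics/s10.png

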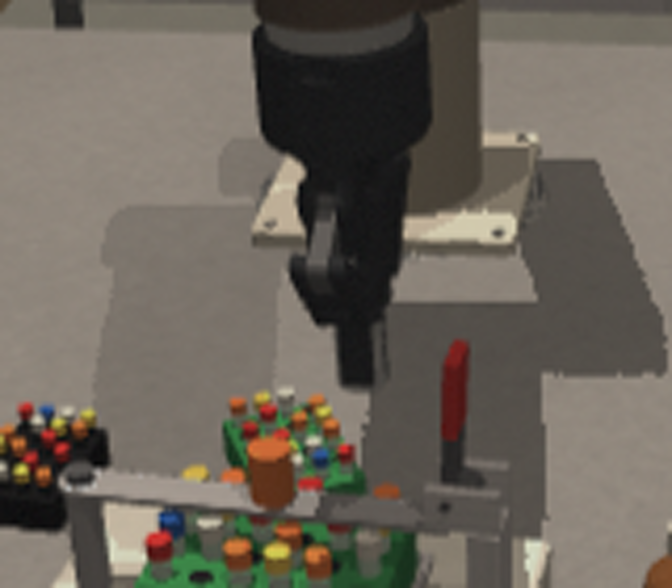

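View pics/w10.png

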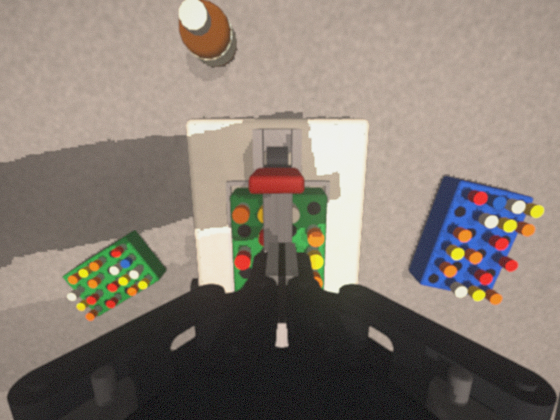

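Request:
move_arm(
  motion=[
    [0, [0.15, -0.05, 0.02], 0],
    [0, [0.3, -0.05, 0.04], 0],
    [0, [0.42, -0.05, 0.04], 0],
    [0, [0.52, -0.05, 0.04], 0],
    [0, [0.62, -0.05, 0.04], 0],
    [0, [0.72, -0.05, 0.04], 0],
    [0, [0.82, -0.05, 0.04], 0],
    [0, [0.92, -0.05, 0.05], 0],
    [0, [1.0, -0.05, 0.08], 0],
    [0, [1.05, -0.05, 0.1], 0],
  ],
)

```text
clock: 13.6
eef_pos: [0.6075, 0.1371, 0.1606]
tool_rot: [0.734, 0.679, 0.01, -0.003]
ft_force: [-1.0, -3.0, -0.8]
grip_width: 0.0003
```

```bash
python3 lev.py; python3 - <<'E'
from h import *
c=camera("scene"); crop(c,170,90,330,230,4.2,"pics/s11.png")
c=camera("wrist"); cv2.imwrite("pics/w11.png",c["color"][...,::-1])
E
```

```text
13.6 [0.6075 0.1371 0.1606] xang 85.6 zax [ 0.01   0.017 -1.   ] F [-0.98 -3.01 -0.75] g 0.0003 q [0.21 0.5  0.26 1.32 0.01 1.86]
tcp in mixer -0.001375582975445973 0.10265386267974289
pre [-1.05  0.04 -0.07]
0 [-0.55  0.03 -0.07] 0.1635
0.2 [-0.35  0.03 -0.09] 0.1646
0.4 [-0.14  0.03 -0.06] 0.1636
0.6 [0.07 0.03 0.01] 0.1603
0.8 [0.26 0.02 0.12] 0.1549
1.0 [0.43 0.02 0.27] 0.1475
1.1 [0.51 0.02 0.36] 0.1431
1.2 [0.57 0.02 0.46] 0.1382
1.3 [0.63 0.02 0.56] 0.133
1.4 [0.67 0.02 0.67] 0.1275
1.5 [0.7  0.01 0.79] 0.1217
```

View pics/s11.png

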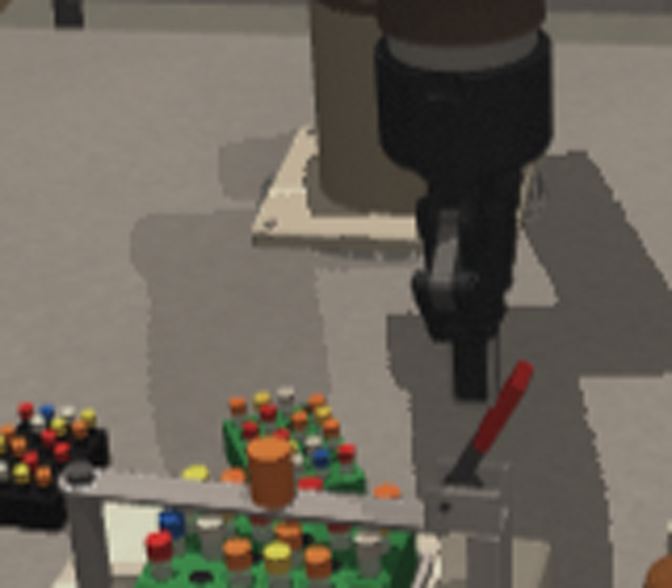

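View pics/w11.png

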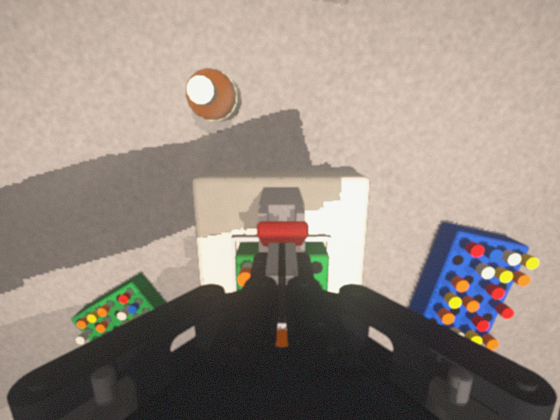

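Request:
move_arm(
  motion=[
    [0, [0.08, 0.01, 0.02], 0],
    [0, [0.16, 0.01, 0.06], 0],
    [0, [0.24, 0.01, 0.11], 0],
    [0, [0.31, 0.01, 0.16], 0],
    [0, [0.37, 0.01, 0.21], 0],
    [0, [0.43, 0.01, 0.27], 0],
    [0, [0.48, 0.01, 0.33], 0],
    [0, [0.53, 0.01, 0.39], 0],
    [0, [0.57, 0.01, 0.45], 0],
    [0, [0.6, 0.01, 0.5], 0],
  ],
)

```text
clock: 14.7
eef_pos: [0.6108, 0.1675, 0.1363]
tool_rot: [0.734, 0.679, 0.01, -0.003]
ft_force: [-0.9, -3.2, 1.8]
grip_width: -0.0005
```

```bash
python3 lev.py; python3 - <<'E'
from h import *
c=camera("scene"); crop(c,170,90,330,230,4.2,"pics/s12.png")
E
```

```text
14.7 [0.6108 0.1675 0.1363] xang 85.6 zax [ 0.011  0.018 -1.   ] F [-0.94 -3.17  1.83] g -0.0005 q [0.26 0.53 0.25 1.28 0.01 1.91]
tcp in mixer -0.00013250909766153256 0.13322374273630883
pre [-1.65  0.02 -0.56]
0 [-1.15  0.02 -0.56] 0.1635
0.2 [-0.95  0.02 -0.58] 0.1646
0.4 [-0.74  0.01 -0.56] 0.1636
0.6 [-0.53  0.01 -0.49] 0.1603
0.8 [-0.34  0.01 -0.38] 0.1549
1.0 [-0.17  0.01 -0.23] 0.1475
1.1 [-0.1   0.   -0.14] 0.1431
1.2 [-0.03  0.   -0.04] 0.1382
1.3 [0.02 0.   0.07] 0.133
1.4 [0.07 0.   0.18] 0.1275
1.5 [ 0.1  -0.    0.29] 0.1217
```

View pics/s12.png

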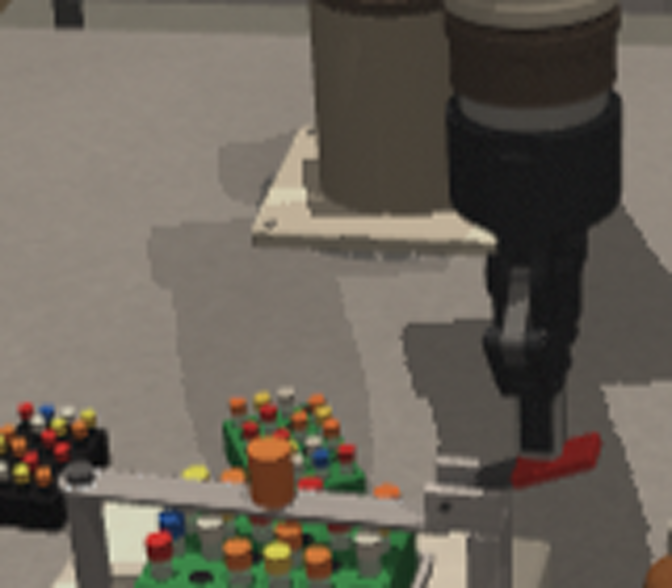

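Request:
move_arm(
  motion=[
    [0, [0.02, 0, 0.03], 0],
    [0, [0.03, 0, 0.06], 0],
    [0, [0.05, 0, 0.09], 0],
    [0, [0.06, 0, 0.12], 0],
    [0, [0.07, 0, 0.15], 0],
    [0, [0.07, 0, 0.17], 0],
    [0, [0.08, 0, 0.19], 0],
    [0, [0.08, 0, 0.21], 0],
    [0, [0.08, 0, 0.22], 0],
    [0, [0.08, 0, 0.22], 0],
  ],
)

```text
clock: 15.75
eef_pos: [0.6112, 0.1719, 0.1256]
tool_rot: [0.734, 0.68, 0.01, -0.003]
ft_force: [-0.3, -0.1, 2.2]
grip_width: 0.0
```

```bash
python3 lev.py|tail -4; python3 - <<'E'
from h import *
st()
c=camera("scene"); crop(c,170,90,330,230,4.2,"pics/s13.png")
E
```

```text
1.2 [-0.12  0.   -0.26] 0.1382
1.3 [-0.06  0.   -0.15] 0.133
1.4 [-0.02  0.   -0.04] 0.1275
1.5 [0.02 0.   0.08] 0.1217
15.75 [0.6112 0.1719 0.1256] xang 85.6 zax [ 0.011  0.018 -1.   ] F [-0.32 -0.09  2.24] g 0.0 q [0.27 0.54 0.23 1.25 0.02 1.91]
```

View pics/s13.png

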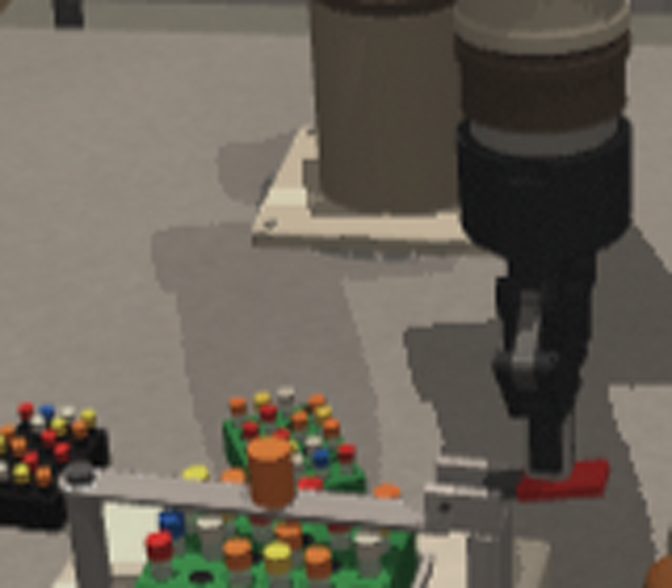

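Request:
move_arm(
  motion=[
    [0, [0.01, 0, 0.01], 0],
    [0, [0.01, 0, 0.02], 0],
    [0, [0.02, 0, 0.03], 0],
    [0, [0.02, 0, 0.04], 0],
    [0, [0.02, 0, 0.05], 0],
    [0, [0.02, 0, 0.06], 0],
    [0, [0.02, 0, 0.07], 0],
    [0, [0.02, 0, 0.08], 0],
    [0, [0.02, 0, 0.08], 0],
    [0, [0.02, 0, 0.08], 0],
  ],
)

```text
clock: 16.8
eef_pos: [0.6112, 0.1728, 0.1216]
tool_rot: [0.734, 0.679, 0.01, -0.003]
ft_force: [-0.3, 1.4, 2.9]
grip_width: -0.0001
```

```bash
python3 - <<'E'
from h import *
st()
c=camera("scene"); crop(c,170,90,330,230,4.2,"pics/s14.png")
E
```

```text
16.8 [0.6112 0.1728 0.1216] xang 85.6 zax [ 0.01   0.018 -1.   ] F [-0.28  1.4   2.86] g -0.0001 q [0.27 0.54 0.23 1.24 0.01 1.92]
```

View pics/s14.png

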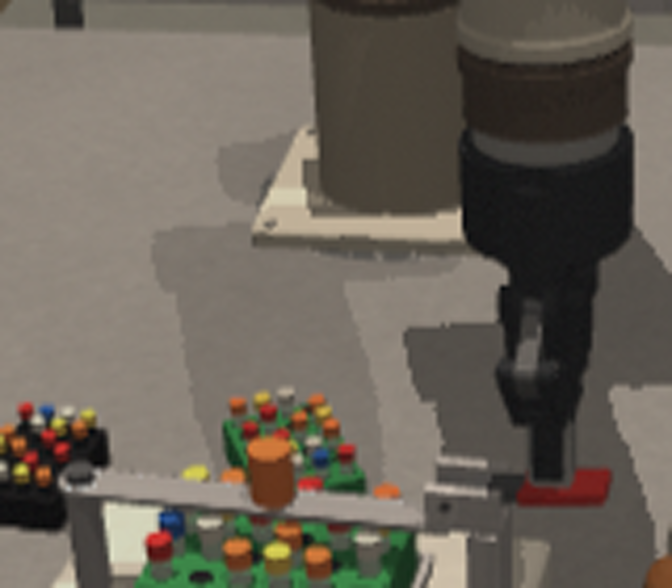

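Request:
move_arm(
  motion=[
    [0, [0, 0, 0.01], 0],
    [0, [0, 0, 0.02], 0],
    [0, [0, 0, 0.03], 0],
    [0, [0, 0, 0.04], 0],
    [0, [0, 0, 0.05], 0],
    [0, [0, 0, 0.06], 0],
    [0, [0, 0, 0.07], 0],
    [0, [0, 0, 0.08], 0],
    [0, [0, 0, 0.08], 0],
    [0, [0, 0, 0.08], 0],
  ],
)

```text
clock: 17.85
eef_pos: [0.6114, 0.1726, 0.1181]
tool_rot: [0.734, 0.679, 0.01, -0.003]
ft_force: [-0.6, 2.4, 6.3]
grip_width: -0.0001
```

```bash
python3 - <<'E'
from h import *
st()
c=camera("scene"); crop(c,170,90,330,230,4.2,"pics/s15.png")
E
```

```text
17.85 [0.6114 0.1726 0.1181] xang 85.6 zax [ 0.011  0.018 -1.   ] F [-0.64  2.36  6.27] g -0.0001 q [0.27 0.54 0.22 1.24 0.01 1.92]
```

View pics/s15.png

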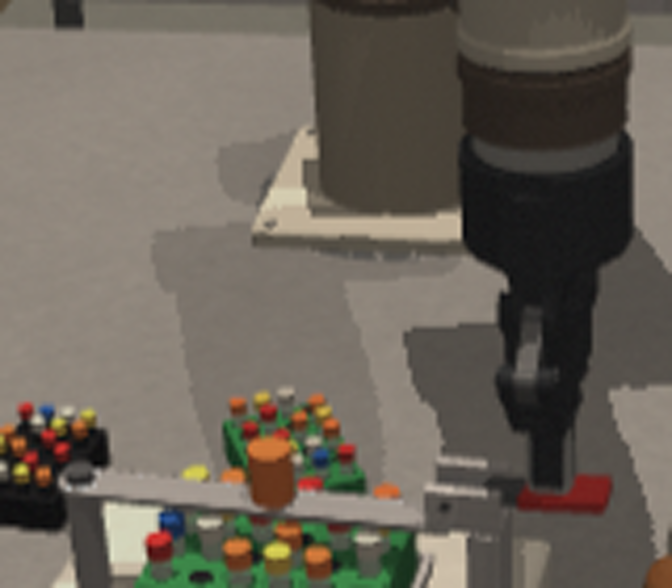

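Request:
move_arm(
  motion=[
    [0, [0, 0, 0.01], 0],
    [0, [0, 0, 0.01], 0],
    [0, [0, 0, 0.02], 0],
    [0, [0, 0, 0.02], 0],
    [0, [0, 0, 0.03], 0],
    [0, [0, 0, 0.03], 0],
    [0, [0, 0, 0.04], 0],
    [0, [0, 0, 0.04], 0],
    [0, [0, 0, 0.04], 0],
    [0, [0, 0, 0.04], 0],
  ],
)

```text
clock: 18.9
eef_pos: [0.6115, 0.1727, 0.1178]
tool_rot: [0.734, 0.679, 0.011, -0.003]
ft_force: [-3.1, 1.2, 12.0]
grip_width: 0.0002
```

Request:
move_arm(
  motion=[
    [0, [0, 0, -0.1], 0],
    [0, [0, 0, -0.3], 0],
    [0, [0, 0, -0.6], 0],
    [0, [0, 0, -1.0], 0],
    [0, [0, 0, -1.5], 0],
    [0, [0, 0, -2.0], 0],
    [0, [0, 0, -2.4], 0],
    [0, [0, -0.2, -2.6], 0],
    [0, [0, -0.6, -2.7], 0],
    [0, [0, -1.0, -2.7], 0],
  ],
)

```text
clock: 19.9
eef_pos: [0.5591, 0.1736, 0.25]
tool_rot: [0.734, 0.679, 0.009, -0.003]
ft_force: [-0.3, 1.4, -0.1]
grip_width: -0.0002
```

Request:
move_arm(
  motion=[
    [0, [0, -0.3, 0], 0],
    [0, [0, -0.8, 0], 0],
    [0, [0, -1.4, 0], 0],
    [0, [0, -2.0, 0], 0],
    [0, [0, -2.5, 0], 0],
    [0, [0, -2.8, 0], 0],
    [0, [0, -3.0, 0], 0],
    [0, [0, -3.0, 0], 0],
    [0, [0, -3.0, 0], 0],
    [0, [0, -3.0, 0], 0],
  ],
)

```text
clock: 20.9
eef_pos: [0.4111, 0.1855, 0.2485]
tool_rot: [0.734, 0.679, 0.01, -0.003]
ft_force: [0.2, -0.1, 0.2]
grip_width: 0.0003
```

```bash
python3 - <<'E'
from h import *
st()
c=camera("scene"); crop(c,130,150,350,300,3.6,"pics/s16.png")
c=camera("top"); crop(c,210,165,410,315,4,"pics/t16.png")
E
```

```text
20.9 [0.4111 0.1855 0.2485] xang 85.6 zax [ 0.01   0.017 -1.   ] F [ 0.16 -0.11  0.24] g 0.0003 q [ 0.42  0.11 -0.04  1.4   0.01  2.06]
```

View pics/s16.png

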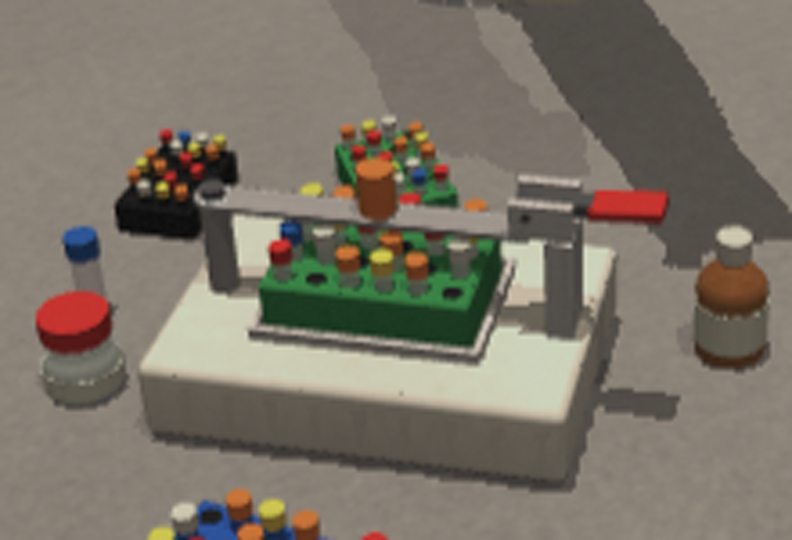

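View pics/t16.png

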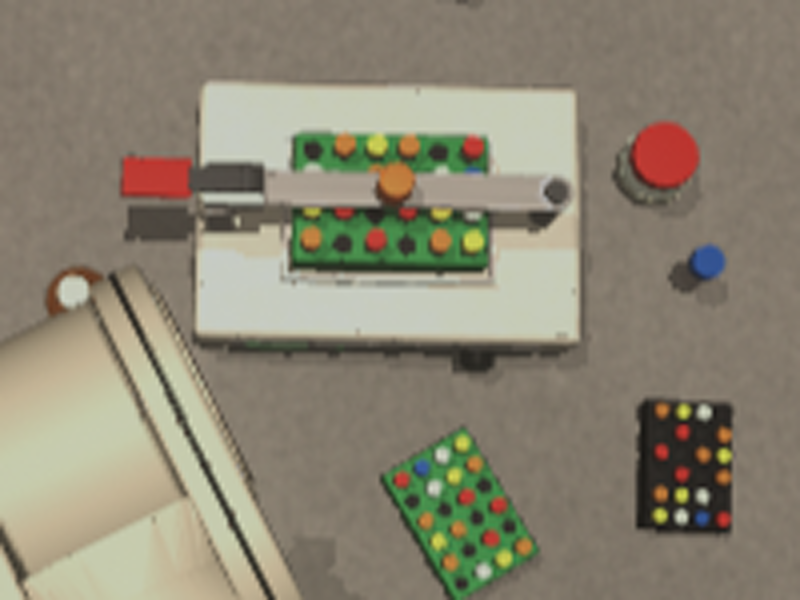

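```bash
python3 - <<'E'
from h import *
print(job_done()); st()
E
```

```text
the job is handed in; nothing more can be done
None
the job is handed in; nothing more can be done
```

The strap is closed across the green rack, the red cam lever is pushed down to its stop, and I handed the job in at about 21 s of the 48 s allowed. `job_done()` gives no verdict, so the results below come only from my own checks.

- **Strap:** I pushed the orange knob round with the side of the closed fingers until contact force rose to about 6 N at the stop. From the wrist picture the strap was about 0.01 rad from the mixer's axis (limit 0.07).
- **Lever:** I then pushed the lever over and down until it stopped moving, with force rising to about 12 N (limit 40 N). The last pictures show it lying level outward; I did not measure its angle separately.
- **Rack and bystanders:** In the last top and scene pictures the rack, reagent bottle, tube and jar appear where they were at the start, judged by eye. The tip box was outside those last views; the arm never went near it.
- **Robot:** It stood clear at the end, with the force reading near zero.

**Missed first push:** My first pass at the knob went just over its top without moving anything. The pictures showed the finger tips standing about 22 mm higher than the reported TCP. I allowed for that from then on, and it fitted the later moves to within about 4 mm.

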